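Set a two-wheel kitchen timer to 41 and start it

ROBOT

A 7-joint arm with a two-finger parallel gripper is mounted at the origin on the work surface. World frame = base frame: x ahead of the robot, y to its left, z up, the work surface at z = 0. Lengths are in m, angles in degrees, forces in N, time in s.
With the tool pointing down it reaches from about 0.425 to 0.875 m from the base axis. Payload 8.4 kg.
Tool frame: the origin (TCP) lies at the very end of the fingers, on their centre line; the grasp point (between the pads) lies r.grip_depth behind it (r.grip_depth is the distance from the TCP to the grasp point, in m); x points along the fingers, y is the direction in which the jaws open and shut, and the axes are right-handed (so a half turn about x gives the same grasp; the last joint's range is limited). The gripper opens to 87 mm and grips with 3 to 60 N. Pads are 19 mm wide; open, the fingers measure 117 mm over their backs; the gripper's body (75 mm by 190 mm) begins 51 mm behind the grasp point.
Start: joints at [65.306, 19.091, 2.286, 83.961, -0.768, 76.965, -3.352], TCP at [0.212, -0.615, 0.223] pointing down, gripper open.
Joint ranges: [-147.57, 147.57], [-21.85, 119.76], [-74.77, 79.35], [14.55, 137.4], [-85.83, 265.84], [4.83, 119.75], [-152.11, 152.11]. Speed limits (degrees/s): [127.2, 127.2, 159.86, 159.86, 180, 180, 180].

INTERFACE

Orientations are given as [roll, pitch, yaw] about the fixed x, y, z axes, in that order (R = Rz(yaw) Ry(pitch) Rx(roll)).
In Python, from station import r, imaging gives the robot as it stands.
- The arm moves only by the tool apply_moves, never from a script. Its argument "rows" is a list of rows, each an object of numbers: "dx", "dy", "dz": the shift along the tool's x, y, z in m; "yaw": the turn about the tool's x in rad. In form: [{"dx": .., "dy": .., "dz": .., "yaw": ..}, ...]. A call has 1 to 8 rows; each row is the pose to reach, as a shift and turn from the pose commanded when the call began, along the tool's axes at that moment; what a row does not reach only later rows make up. A row lasts 1/12 s, in which the tool goes at most 41.7 mm and 7.16 degrees, less where a joint would pass 70% of its speed; a pose out of reach is approached as far as the arm can. A call with a gripper value outside its range is refused whole. "claw" is the closure, from 0 (fully open) to 1 (shut), set as the call begins (left out, the last holds). The fingers move at their own pace and stop on an object; "newtons" is the grip in N (left out, the last holds). Time passes only in rows, so rows that repeat a pose let the fingers close. It gives the time, the measured TCP pose, the force and the opening at its end, in the units of the state.
- r.get_state(): the state, without advancing time (a new reading comes with each control period).
- imaging.read_camera(name): name is "scene" or "top" or "wrist"; returns (picture, depth): 420x560x3 uint8, red, green, blue; 420x560 float32, m along the optical axis (not along the pixel's ray), 0 where there is no reading.
- imaging.calibration(name): a dict with "intrinsics" (3x3 intrinsics, pixels), "D" ([k1, k2, p1, p2, k3] as OpenCV has them; the pictures are not rectified), "origin" and "attitude" of the camera in the world; the wrist camera has in their place "tool_from_camera" (4x4, takes a point from camera to tool coordinates, whose origin is the TCP and whose axes are the tool frame's). Camera axes: x right, y down, z forward; pixel columns grow to the right and rows downward; lengths in m; the calibration is good to about 2 mm. A picture is of the moment at which its call begins: read the wrist's pose just before it. calibration takes no time and is no camera call.
- r.hand_in(): hands the job in, once; it reports no verdict.
Trained networks look in the newest picture that a camera, given by its name, has taken for a name from the list of things; names that differ only in an ending like _2 or _b are one class to them, and where a whole thing is asked for, a point or a joint stands for the part that bears it (a point fixed in the world has none). Each returns a list of dicts, best first, with "confidence" (0 to 1); they miss things now and then, are a little off and sometimes report something else, mostly with a low value. They report only what shows in the picture. A call takes as long as a camera call. They do not tell look-alikes from the thing itself.
- imaging.trace(camera, target): "region" (420x560 bool, what is visible of it) and "location" ([column, row] in pixels, amid what is visible of it).
The state is a dict: "time_s": time; "qpos": joint angles; "joint_vel": joint speeds; "joint_torque": joint torques, N m; "tool_pos": TCP position; "tcp_rot": TCP orientation; "wrist_force": force on the tool from outside, world axes, zero at the start; "wrist_torque": the same for the moment, N m; "opening": opening from 0.0 (shut) to 1.0 (fully open).
Only numpy, scipy, OpenCV 4.12 (cv2) and the standard library are available. Lean on these libraries where they do the work, as an engineer would, in place of code of your own. Each camera call takes 0.05 s, during which the arm holds its last target.

TASK

Set the kitchen timer to 41 minutes by rolling its two sprung thumbwheels under a fingertip: the tens wheel (the robot's left) to 4 and the units wheel (the robot's right) to 1, each with its white bar lined up with that tick. Only then press the start button and let it go. Be gentle with the timer (never more than 12 N on it) and leave the other kitchen things where they stand.

Things in the scene. Friction and masses are not known exactly. Their poses are not given: they have to be found in the camera images.
- timer: White kitchen timer held to the table by suction feet: case 136 (x) x 124 (y) x 60 mm high, x = -76 to +60 mm. Origin on the table under it; z up, x away from the robot at yaw 0 (yaw within 0.4 rad). Two black ribbed thumbwheels stick out of its top, 60 mm apart, axles along y, nothing above them. More than 12 N anywhere on the timer is too rough.
- tens_slot (a point): Point on the case's top (60 mm over the table, fixed to the case, axes of the timer) at the middle of the tens wheel, timer x = +15, y = +30 mm. The wheel is 48 mm in diameter, 20 mm wide. Its unpressed top stands 14 to 22 mm above this point, unmeasured and new each time: find it by touch. It sits on a spring: sinks straight down 1 mm per 3 N, at most 6 mm.
- units_slot (a point): The same for the units wheel (timer x = +15, y = -30 mm); its height differs. A wheel turns by friction under a fingertip pressed on its top and moved along the timer's x: travel / 24 mm rad if it does not slip. Turning takes 2 to 2.5 N along the rim: press with 5 to 9 N (3 N may slip). Flat fingertips roll it some 20 mm a stroke; lift and repeat. It stays where it is left.
- tens (a joint): Angle of the tens wheel (rad), grows as the wheel's top moves to the timer's +x. A 5 mm wide white bar across the rim points straight up at 0, leans to +x when positive. Six black ticks on the white discs beside the wheel are digits 0 to 5 from the robot's side (-x) to the far side: digit d at -1.0 + 0.4 d. Stops at -1.15, 1.15. Digit 4 (second tick from the far end): 0.6.
- units (a joint): The same for the units wheel. Digit 1 (second tick from the robot's side) is at -0.6 rad.
- start_top (a point): Centre of the top of the round grey start button, 28 mm across, on the case at timer x = -50, y = 0 mm; the point moves with the button, z axis up.
- start (a joint): Travel of the start button (m): 0 up, 0.010 fully down against its stop. A spring of 1 N per mm brings it back. It counts as pressed beyond 0.004; 5 to 8 N does it without running onto the stop.
- jug: Glass measuring jug, 90 mm across and 110 mm high with a handle to its +y (80 mm from the middle) and a spout opposite; origin under its middle. Leave alone.
- tin: Closed stainless tin, 104 mm across and 86 mm high with its knob; origin under its middle. Leave alone.
- spoon_rest: Terracotta spoon rest, a dish 100 mm across and 18 mm high with a flat tail to its -x (110 mm from the middle); origin under the dish. Leave alone.
- citrus_press: Aluminium citrus press, a cup 104 mm across and 45 mm high with a handle to its +x (145 mm from the middle); origin under the cup. Leave alone.
Things that resemble listed ones, but are neither listed nor needed, are in the scene too. What is shaped like the timer but orange or purple is not meant.

How it is judged (in metres and radians):
On the way, in this order (a step that is already met when the one before it is completed fails the run):
1. both wheels stand at the code, tens at 4 and units at 1 (value of joint tens between 0.47 and 0.73 rad and value of joint units between -0.73 and -0.47 rad), for 0.2 s.
2. the start button is pressed (value of joint start above 0.004 m), for 0.05 s.
At the end, for the whole second after the job is handed in: The tens wheel stands at digit 4 (0.6 rad) and the units wheel at digit 1 (-0.6 rad), each within 0.13 rad, and the start button, pressed beyond 4 mm after that, is up again (under 1 mm) (all of step 1 and value of joint start below 0.001 m); the robot touches nothing.
It fails at once if the timer, its wheels or its button is loaded by more than 12 N (contact force between anything else and timer above 12 N).
It fails at once if the start button is pressed while a wheel is off its digit (value of joint start above 0.004 m and (value of joint tens below 0.47 rad or value of joint tens above 0.73 rad or value of joint units below -0.73 rad or value of joint units above -0.47 rad)).
It fails at once if a bystander is moved by more than 15 mm (distance of any of jug, tin, spoon_rest, citrus_press from where it was at the start of the episode above 0.015 m).
It also fails if it takes over 61 s, if anything falls off the work surface, if the arm or the gripper's body presses on something with over 40 N, if the wrist force passes 120 N, or if a joint passes its speed limit or range.

## Working session

There is one attempt and no reset: what is moved stays moved. The work goes in short steps, Python scripts to look and compute and a tool call to move; the robot and the scene stay as the last step left them, time stands still between calls to the robot, and variables do not carry over. Pictures are saved under pics/ and viewed, and the job is handed in when it is done.

Besides the shell and the picture viewer there is one more tool, called after "Request:" as name(argument=value, ...) on one line, values as JSON. apply_moves: Moves the arm, as the interface text tells. Its arguments: {"type":"object","properties":{"rows":{"type":"array"},"claw":{"type":"number"},"newtons":{"type":"number"}},"required":["rows"]}

```bash
ls; mkdir -p pics; python3 - <<'E'
from station import r, imaging
import cv2
s=r.get_state(); print(s); print(r.grip_depth)
for n in("scene","top"):
    p,d=imaging.read_camera(n); cv2.imwrite(f"pics/{n}0.png",p[...,::-1]); c=imaging.calibration(n); print(n,c)
print(imaging.calibration("wrist"))
E
```

```text
pics
{'time_s': 0.0, 'qpos': array([65.30575304, 19.13201864,  2.2853084 , 84.01211181, -0.76949483,
       76.96481315, -3.35339933]), 'joint_vel': array([ 0.02170172, -0.11246604, -0.05918444, -0.02893983,  0.01276097,
        0.0002129 ,  0.02798537]), 'joint_torque': array([-9.21344799e-04, -6.56359720e+01,  1.33537877e+00, -4.03803885e+01,
       -5.97871863e-02,  4.46786522e-02,  1.67346675e-04]), 'tool_pos': array([ 0.21155174, -0.61410759,  0.22164751]), 'tcp_rot': array([-86.98727792,  89.9063078 , 112.01957107]), 'wrist_force': array([0.16577313, 1.04810456, 0.45337422]), 'wrist_torque': array([-0.03707897,  0.00114384, -0.04027469]), 'opening': 1.0055955709449043}
0.0187
scene {'intrinsics': array([[419.96033632,   0.        , 273.70589935],
       [  0.        , 419.96033632, 220.0706118 ],
       [  0.        ,   0.        ,   1.        ]]), 'D': array([-0.00114863,  0.        ,  0.        ,  0.        ,  0.        ]), 'origin': array([ 0.9409245 , -0.31701314,  0.8278399 ]), 'attitude': array([-146.33575464,   -0.82404123,   48.85265759])}
top {'intrinsics': array([[433
[... 287 characters left out ...]
95, 1.26086722]), 'attitude': array([-1.74056141e+02, -1.62971521e-01, -9.06251876e+01])}
{'intrinsics': array([[350.89644924,   0.        , 286.54128097],
       [  0.        , 350.89644924, 211.80208207],
       [  0.        ,   0.        ,   1.        ]]), 'D': array([-0.04268796,  0.        ,  0.        ,  0.        ,  0.        ]), 'tool_from_camera': array([[-7.86186194e-04, -3.00914844e-01,  9.53650690e-01,
        -1.61931026e-01],
       [ 9.99999232e-01,  6.77336413e-04,  1.03812243e-03,
        -5.55753773e-04],
       [-9.58328787e-04,  9.53650773e-01,  3.00914081e-01,
        -8.34105499e-02],
       [ 0.00000000e+00,  0.00000000e+00,  0.00000000e+00,
         1.00000000e+00]])}
```

View pics/scene0.png

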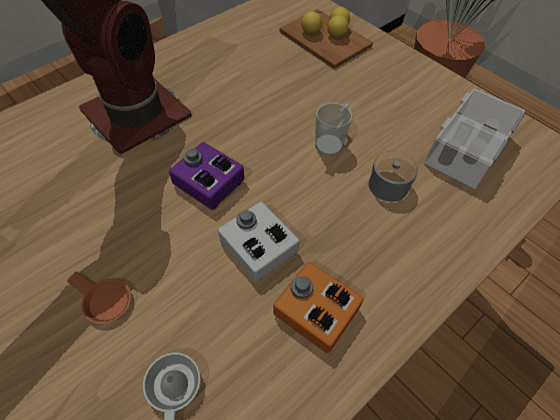

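View pics/top0.png

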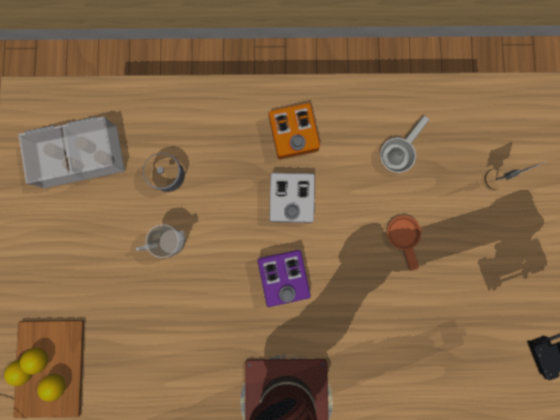

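The scene view shows the white timer at (259,240), purple at (207,175) and orange at (318,305). In the top view they are at (292,197), (284,278) and (294,130). The white one is the one to use, so I'll measure it and look at a close crop.

```bash
cat > h.py <<'E'
from station import r, imaging
import cv2, numpy as np
from scipy.spatial.transform import Rotation as R
def pose(n,s=None):
    c=imaging.calibration(n)
    if n=="wrist":
        T=np.eye(4);T[:3,:3]=R.from_euler('xyz',s["tcp_rot"],degrees=True).as_matrix();T[:3,3]=s["tool_pos"]
        T=T@c["tool_from_camera"]
    else:
        T=np.eye(4);T[:3,:3]=R.from_euler('xyz',c["attitude"],degrees=True).as_matrix();T[:3,3]=c["origin"]
    return c["intrinsics"],c["D"],T
def pts(n,uv,d,s=None):
    K,D,T=pose(n,s)
    q=cv2.undistortPoints(np.array(uv,float).reshape(-1,1,2),K,D)[:,0]
    P=np.c_[q,np.ones(len(q))]*np.array(d).reshape(-1,1)
    return P@T[:3,:3].T+T[:3,3]
def onplane(n,uv,z,s=None):
    K,D,T=pose(n,s)
    q=cv2.undistortPoints(np.array(uv,float).reshape(-1,1,2),K,D)[:,0]
    v=np.c_[q,np.ones(len(q))]@T[:3,:3].T
    return T[:3,3]+v*((z-T[2,3])/v[:,2:])
def proj(n,P,s=None):
    K,D,T=pose(n,s)
    Q=(np.array(P)-T[:3,3])@T[:3,:3]
    return cv2.projectPoints(Q,np.zeros(3),np.zeros(3),K,D)[0][:,0]
E
python3 - <<'E'
from h import *
for n in("top","scene"):
    p,d=imaging.read_camera(n)
    for t in("timer","start_top","tens_slot","units_slot"):
        for o in imaging.trace(n,t)[:4]:
            m=o["region"]&(d>0); v,u=np.nonzero(m)
            P=pts(n,np.c_[u,v],d[m]); col=np.median(p[m],0)
            print(n,t,round(o["confidence"],2),np.round(o["location"],1),m.sum(),P.mean(0).round(4),"zmed",np.median(P[:,2]).round(3),col)
            if t=="timer":
                top=P[abs(P[:,2]-0.06)<0.008]
                if len(top)>30:
                    rc=cv2.minAreaRect((top[:,:2]*1000).astype(np.float32)); print("   rect",rc, np.median(top[:,2]))
    x,y=(292,197) if n=="top" else (259,240)
    cv2.imwrite(f"pics/crop_{n}.png",cv2.resize(p[y-50:y+50,x-60:x+60,::-1],None,fx=6,fy=6,interpolation=cv2.INTER_CUBIC))
E
```

```text
top timer 0.97 [281.8 276. ] 2250 [0.3441 0.0081 0.0639] zmed 0.062 [ 98.  51. 119.]
   rect ((343.5903015136719, 7.784614562988281), (136.16864013671875, 123.71519470214844), 11.19491195678711) 0.06090841736898467
top timer 0.91 [293.  132.7] 2153 [ 0.7554 -0.0258  0.0624] zmed 0.062 [157.  90.  17.]
   rect ((761.876708984375, -26.83887481689453), (137.5061798095703, 124.54936218261719), 11.553313255310059) 0.061087953500785
top timer 0.79 [290.8 195.6] 2130 [ 0.5656 -0.0171  0.064 ] zmed 0.062 [160. 158. 157.]
   rect ((568.3939208984375, -16.919055938720703), (122.9850082397461, 136.25326538085938), 88.95260620117188) 0.06073998446023898
top start_top 0.43 [284.3 293. ] 93 [ 0.3028 -0.      0.0856] zmed 0.086 [ 98. 100. 102.]
top tens_slot 0.91 [284.4 277.5] 2215 [0.3444 0.008  0.0644] zmed 0.062 [ 98.  51. 120.]
top tens_slot 0.9 [293.  197.1] 2193 [ 0.5643 -0.017   0.0626] zmed 0.062 [158. 157. 156.]
top units_slot 0.67 [296.5 131.3] 2134 [ 0.7549 -0.0259  0.0623] zmed 0.062 [157.  91.  17.]
top units_slot 0.65 [284.7 278.4] 2259 [0.3434 0.0072 0.0636] zmed 0.062 [ 98.  51. 119
[... 879 characters left out ...]
37 [ 0.529  -0.0234  0.084 ] zmed 0.086 [86. 89. 90.]
scene tens_slot 0.98 [207.2 176.3] 2988 [ 0.3615 -0.0068  0.0565] zmed 0.06 [68. 39. 81.]
scene tens_slot 0.88 [318.1 302.8] 4588 [ 0.7681 -0.0405  0.0608] zmed 0.061 [144.  87.  41.]
scene tens_slot 0.84 [259.9 242. ] 3751 [ 0.5799 -0.0316  0.0584] zmed 0.06 [137. 137. 134.]
scene tens_slot 0.31 [245.4 214.2] 164 [ 0.5276 -0.0217  0.0814] zmed 0.085 [85. 88. 87.]
scene units_slot 0.97 [257.7 242.2] 3698 [ 0.58   -0.0313  0.0589] zmed 0.06 [138. 139. 136.]
scene units_slot 0.67 [317.  304.1] 4575 [ 0.7691 -0.0411  0.0608] zmed 0.061 [144.  87.  41.]
scene units_slot 0.61 [207.1 176.1] 3121 [ 0.3602 -0.0063  0.0553] zmed 0.06 [70. 39. 80.]
```

View pics/crop_top.png

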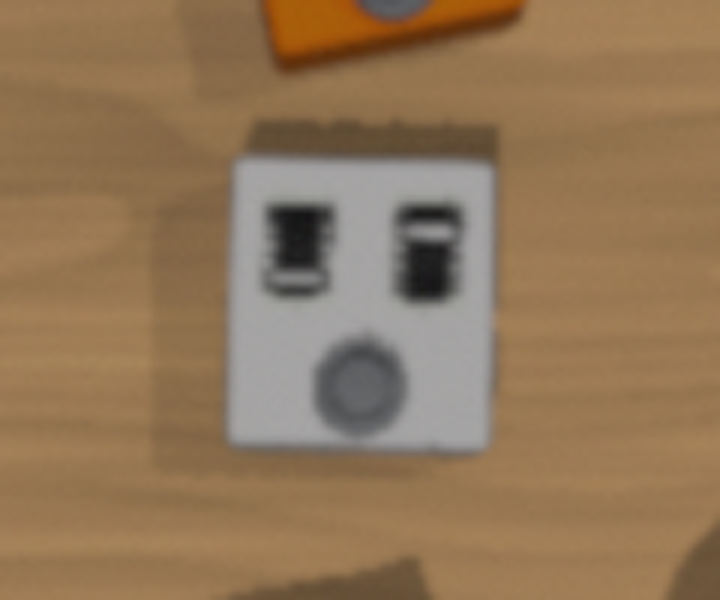

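View pics/crop_scene.png

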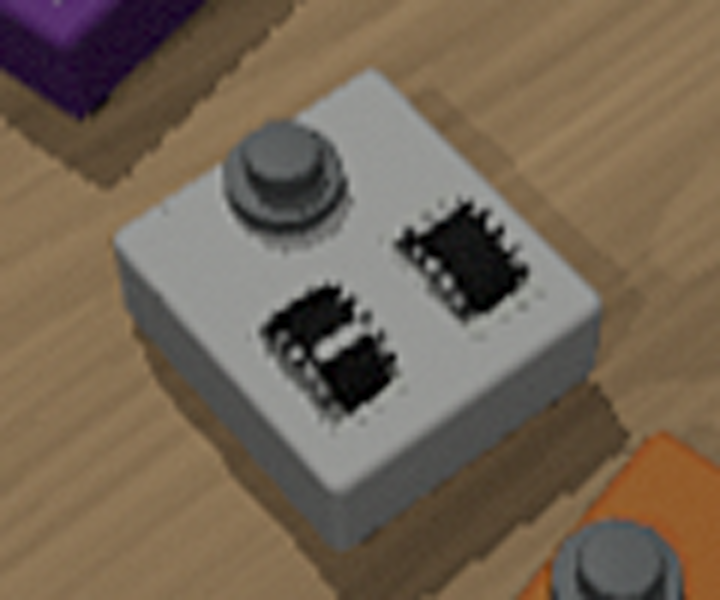

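The crop confirms it: white case, grey button towards the robot. The tens wheel (left) has its bar near the robot's side, and the units wheel has its bar slightly past the top. Next I'll work out the approach to a wrist view, and check the force noise.

```bash
python3 - <<'E'
from h import *
s=r.get_state(); M=R.from_euler('xyz',s["tcp_rot"],degrees=True).as_matrix(); print(M.round(3), s["time_s"], s["wrist_force"])
for g in ([0.48,-0.02,0.25],[0.5,-0.02,0.25]):
    print((M.T@(np.array(g)-s["tool_pos"])).round(4))
print("yaw of tool y", np.degrees(np.arctan2(M[1,1],M[0,1])), "z",np.degrees(np.arctan2(M[1,2],M[0,2])))
E
```

```text
[[ 0.     0.326 -0.945]
 [ 0.    -0.945 -0.326]
 [-1.    -0.    -0.   ]] 0.6 [ 0.80369171 -0.35662565  0.83012051]
[-0.0275 -0.4747 -0.4473]
[-0.0275 -0.4682 -0.4662]
yaw of tool y -70.99047465560176 z -160.9904746564681
```

Request:
apply_moves(rows=[{"dy": -0.012, "dz": -0.015}, {"dy": -0.036, "dz": -0.043}, {"dy": -0.06, "dz": -0.072}, {"dy": -0.084, "dz": -0.1}, {"dy": -0.108, "dz": -0.129}, {"dy": -0.132, "dz": -0.157}, {"dy": -0.156, "dz": -0.186}, {"dy": -0.18, "dz": -0.214}], claw=1, newtons=10)

```text
$.rows[0]: bad value
```

Request:
apply_moves(rows=[{"dy": -0.024, "dz": -0.029}, {"dy": -0.048, "dz": -0.057}, {"dy": -0.072, "dz": -0.086}, {"dy": -0.096, "dz": -0.114}, {"dy": -0.12, "dz": -0.143}, {"dy": -0.144, "dz": -0.171}, {"dy": -0.168, "dz": -0.2}, {"dy": -0.19, "dz": -0.226}])

```text
$.rows[0]: bad value
```

Request:
apply_moves(rows=[{"dy": -0.024, "dz": -0.029, "yaw": -0.1}, {"dy": -0.048, "dz": -0.057, "yaw": -0.22}, {"dy": -0.072, "dz": -0.086, "yaw": -0.34}, {"dy": -0.085, "dz": -0.102, "yaw": -0.46}, {"dy": -0.09, "dz": -0.108, "yaw": -0.58}, {"dy": -0.09, "dz": -0.108, "yaw": -0.7}, {"dy": -0.09, "dz": -0.108, "yaw": -0.82}, {"dy": -0.09, "dz": -0.108, "yaw": -0.94}])

```text
$.rows[0]: bad value
```

Request:
apply_moves(rows=[{"yaw": -0.12}, {"yaw": -0.24}, {"yaw": -0.28}, {"yaw": -0.28}])

```text
$.rows[0]: bad value
```

```bash
python3 - <<'E'
from h import *
s=r.get_state(); print(s["tool_pos"],s["tcp_rot"],s["qpos"],s["wrist_force"],s["opening"])
M=R.from_euler('xyz',s["tcp_rot"],degrees=True).as_matrix();print(M.round(3))
p,d=imaging.read_camera("wrist"); np.save("w0.npy",d); cv2.imwrite("pics/w0.png",p[...,::-1])
import pickle; pickle.dump((s,p,d),open("w0.pkl","wb"))
E
```

```text
[ 0.21170982 -0.61454155  0.22254152] [-118.74222652   89.99965688   80.26729883] [65.30629958 19.09117534  2.28602816 83.96145178 -0.76748638 76.9628878
 -3.35061263] [ 0.80369171 -0.35662565  0.83012051] 0.9992913808948408
[[ 0.     0.326 -0.945]
 [ 0.    -0.945 -0.326]
 [-1.    -0.    -0.   ]]
```

View pics/w0.png

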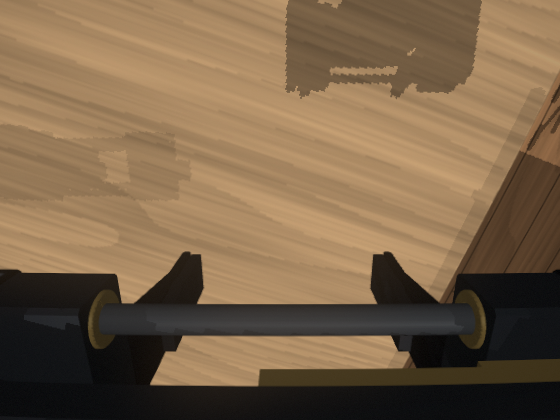

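The moves were refused because every row needs all four keys. The picture is still of the starting pose, open table with the fingers at rows 250-350.

Request:
apply_moves(rows=[{"dx": 0, "dy": -0.012, "dz": -0.015, "yaw": 0}, {"dx": 0, "dy": -0.036, "dz": -0.043, "yaw": 0}, {"dx": 0, "dy": -0.06, "dz": -0.072, "yaw": 0}, {"dx": 0, "dy": -0.084, "dz": -0.1, "yaw": 0}, {"dx": 0, "dy": -0.108, "dz": -0.129, "yaw": 0}, {"dx": 0, "dy": -0.132, "dz": -0.157, "yaw": 0}, {"dx": 0, "dy": -0.156, "dz": -0.186, "yaw": 0}, {"dx": 0, "dy": -0.18, "dz": -0.214, "yaw": 0}], claw=1, newtons=10)

```text
time_s: 1.32
tool_pos: [0.3562, -0.3729, 0.2229]
tcp_rot: [104.6, 90.0, -56.4]
wrist_force: [1.2, 0.1, 0.0]
opening: 0.482
```

Request:
apply_moves(rows=[{"dx": 0, "dy": -0.024, "dz": -0.029, "yaw": 0}, {"dx": 0, "dy": -0.048, "dz": -0.057, "yaw": 0}, {"dx": 0, "dy": -0.072, "dz": -0.086, "yaw": 0}, {"dx": 0, "dy": -0.096, "dz": -0.114, "yaw": 0}, {"dx": 0, "dy": -0.12, "dz": -0.143, "yaw": 0}, {"dx": 0, "dy": -0.144, "dz": -0.171, "yaw": 0}, {"dx": 0, "dy": -0.168, "dz": -0.2, "yaw": 0}, {"dx": 0, "dy": -0.19, "dz": -0.226, "yaw": 0}])

```text
time_s: 1.98
tool_pos: [0.5081, -0.1192, 0.223]
tcp_rot: [156.6, 89.9, -4.3]
wrist_force: [0.6, -0.7, 0.5]
opening: 0.005
```

Request:
apply_moves(rows=[{"dx": 0, "dy": -0.024, "dz": -0.029, "yaw": -0.1}, {"dx": 0, "dy": -0.048, "dz": -0.057, "yaw": -0.22}, {"dx": 0, "dy": -0.072, "dz": -0.086, "yaw": -0.34}, {"dx": 0, "dy": -0.085, "dz": -0.102, "yaw": -0.46}, {"dx": 0, "dy": -0.09, "dz": -0.108, "yaw": -0.58}, {"dx": 0, "dy": -0.09, "dz": -0.108, "yaw": -0.7}, {"dx": 0, "dy": -0.09, "dz": -0.108, "yaw": -0.82}, {"dx": 0, "dy": -0.09, "dz": -0.108, "yaw": -0.94}])

```text
time_s: 2.65
tool_pos: [0.5801, -0.0008, 0.2225]
tcp_rot: [-130.4, 90.0, 122.8]
wrist_force: [-0.0, 0.1, 0.0]
opening: 0.008
```

Request:
apply_moves(rows=[{"dx": 0, "dy": 0, "dz": 0, "yaw": -0.12}, {"dx": 0, "dy": 0, "dz": 0, "yaw": -0.24}, {"dx": 0, "dy": 0, "dz": 0, "yaw": -0.28}, {"dx": 0, "dy": 0, "dz": 0, "yaw": -0.28}])

```text
time_s: 2.98
tool_pos: [0.58, -0.0012, 0.2226]
tcp_rot: [111.7, 90.0, 20.7]
wrist_force: [-0.2, 1.2, 0.2]
opening: 0.002
```

```bash
cat > snap.py <<'E'
from h import *
import sys,pickle
n=sys.argv[1]
s=r.get_state()
M=R.from_euler('xyz',s["tcp_rot"],degrees=True).as_matrix();print(s["time_s"],s["tool_pos"].round(4),s["qpos"].round(1),s["wrist_force"].round(2),s["opening"],"\n",M.round(4))
p,d=imaging.read_camera("wrist"); cv2.imwrite(f"pics/{n}.png",p[...,::-1])
pickle.dump((s,p,d),open(n+".pkl","wb"))
E
python3 snap.py w1
```

```text
2.9833 [ 0.58   -0.0012  0.2226] [ 26.5  14.4 -36.3  92.5   8.7  76.  -12.1] [-0.25  1.23  0.17] 0.001939142152733137 
 [[ 1.000e-04  9.999e-01 -1.720e-02]
 [ 0.000e+00 -1.720e-02 -9.999e-01]
 [-1.000e+00  1.000e-04 -0.000e+00]]
```

View pics/w1.png

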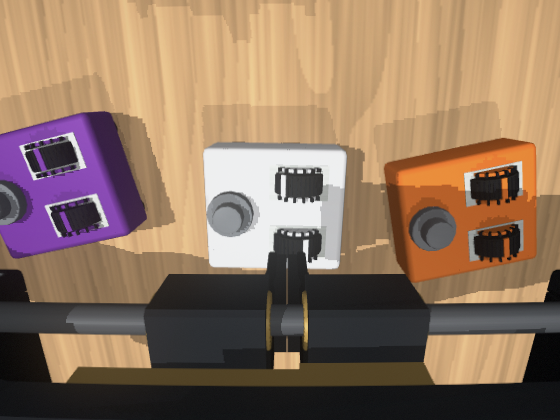

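This view has +y up and +x right. The white timer is centred at (275,205), with the tens wheel at (300,184) and its bar at x≈280. The units wheel at (298,243) is partly hidden by the fingers, so I'll shift 50 mm to -y for a clear view.

Request:
apply_moves(rows=[{"dx": 0, "dy": 0, "dz": 0.025, "yaw": 0}, {"dx": 0.01, "dy": 0, "dz": 0.05, "yaw": 0}, {"dx": 0.02, "dy": 0, "dz": 0.06, "yaw": 0}, {"dx": 0.02, "dy": 0, "dz": 0.06, "yaw": 0}, {"dx": 0.02, "dy": 0, "dz": 0.06, "yaw": 0}])

```text
time_s: 3.45
tool_pos: [0.5784, -0.061, 0.2019]
tcp_rot: [-114.7, 89.9, 154.0]
wrist_force: [0.3, 0.9, 0.1]
opening: 0.005
```

```bash
python3 snap.py w2; python3 - <<'E'
from h import *
import pickle
s,p,d=pickle.load(open("w2.pkl","rb"))
for o in imaging.trace("wrist","timer")[:3]:
    m=o["region"]&(d>0); v,u=np.nonzero(m); P=pts("wrist",np.c_[u,v],d[m],s)
    t=P[abs(P[:,2]-.06)<.004]; print(o["confidence"],o["location"],np.median(p[m],0),np.median(t[:,2]), cv2.minAreaRect((t[:,:2]*1000).astype(np.float32)))
for o in imaging.trace("wrist","start_top")[:3]:
    m=o["region"]&(d>0); v,u=np.nonzero(m); P=pts("wrist",np.c_[u,v],d[m],s)
    t=P[P[:,2]>.082]; print("start",o["confidence"],o["location"],t.mean(0),len(t),P.mean(0))
# wheel points
v,u=np.mgrid[0:420,0:560]; m=d>0; P=np.zeros((420,560,3)); P[m]=pts("wrist",np.c_[u[m],v[m]],d[m],s)
np.save("P2.npy",P)
lo=np.array([.55,-.09]);
k=m&(P[...,2]>.063)&(P[...,2]<.09)&(P[...,0]>.57)&(P[...,0]<.62)&(P[...,1]<.06)&(P[...,1]>-.09)
for n,c in(("tens",P[...,1]>-.018),("units",P[...,1]<-.018)):
    q=P[k&c]; print(n,len(q),q.min(0),q.max(0),np.percentile(q[:,2],[90,97]))
E
```

```text
3.45 [ 0.5784 -0.061   0.2019] [ 30.6  15.1 -34.3  93.9   8.7  73.9  -6.4] [0.31 0.88 0.06] 0.00516412334775043 
 [[-1.400e-03  9.998e-01 -2.120e-02]
 [ 7.000e-04 -2.120e-02 -9.998e-01]
 [-1.000e+00 -1.400e-03 -7.000e-04]]
0.86 [273.8, 148.3] [236. 237. 237.] 0.05970348198533215 ((567.9066772460938, -20.506641387939453), (122.21825408935547, 135.1689910888672), 88.16433715820312)
0.63 [57.7, 126.0] [117.  65. 145.] 0.05959489851130084 ((354.22052001953125, 6.23773193359375), (115.68231201171875, 122.63150787353516), 11.145150184631348)
0.55 [479.7, 155.5] [182. 122.  54.] 0.05985465596272016 ((758.4993286132812, -29.39441680908203), (129.12693786621094, 122.67010498046875), 11.609077453613281)
start 0.85 [222.8, 154.6] [ 0.52627595 -0.01870797  0.08538677] 888 [ 0.52684954 -0.01823806  0.08477586]
start 0.72 [457.9, 174.7] [ 0.71940824 -0.03688784  0.08565044] 841 [ 0.71821944 -0.03635377  0.08455034]
tens 1731 [ 0.57007536 -0.00740125  0.06301973] [0.61930069 0.02396605 0.07820417] [0.07593894 0.07666735]
units 1716 [ 0.57000487 -0.06724223  0.06300678] [ 0.61249406 -0.03503809  0.08128398] [0.07935406 0.08007139]
```

```bash
python3 -c "
import cv2;p=cv2.imread('pics/w2.png');cv2.imwrite('pics/w2c.png',cv2.resize(p[60:260,180:380],None,fx=3,fy=3,interpolation=cv2.INTER_CUBIC))"
```

```text
(no output)
```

View pics/w2.png

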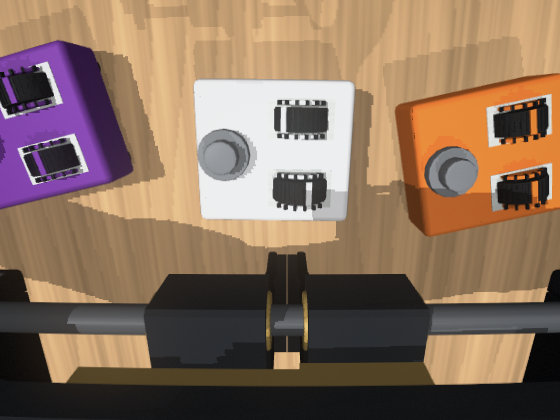

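View pics/w2c.png

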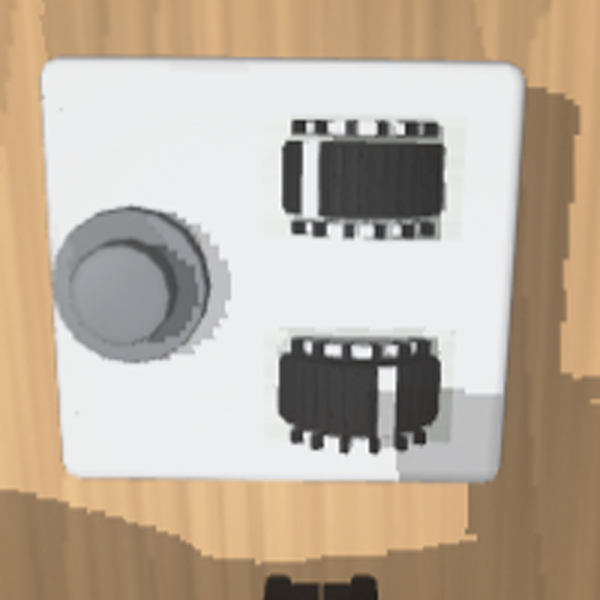

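```bash
cat > bars.py <<'E'
from h import *
import pickle,sys
s,p,d=pickle.load(open(sys.argv[1]+".pkl","rb"))
yaw=np.radians(-1.5); c,sn=np.cos(yaw),np.sin(yaw); O=np.array([.5759,-.0207])
v,u=np.mgrid[0:420,0:560]; m=d>0; P=np.zeros((420,560,3)); P[m]=pts("wrist",np.c_[u[m],v[m]],d[m],s)
X=(P[...,0]-O[0])*c+(P[...,1]-O[1])*sn; Y=-(P[...,0]-O[0])*sn+(P[...,1]-O[1])*c; Z=P[...,2]
for n,y,top in(("tens",.03,.0767),("units",-.03,.0803)):
    k=m&(abs(Y-y)<.006)&(abs(X-.015)<.022)&(Z>.0615)
    ang=np.arctan2(X-.015,Z-(top-.024)); rad=np.hypot(X-.015,Z-(top-.024))
    b=p.astype(int).min(2)
    sel=k&(b>95)
    print(n,k.sum(),"r",np.median(rad[k]),"top",np.percentile(Z[k],97),"bar n",sel.sum(),"ang med",np.median(ang[sel]),np.percentile(ang[sel],[10,90]),"px",u[sel].mean(),v[sel].mean())
    # white profile
    h=[(round(a,1),round(float(np.mean(b[k&(abs(ang-a)<.05)])),0)) for a in np.arange(-1.1,1.15,.1) if (k&(abs(ang-a)<.05)).any()]
    print(h)
    # ticks on disc
    kt=m&(abs(abs(Y-y)-.0135)<.002)&(abs(X-.015)<.024)&(Z>.0615)
    print("  ticks",[(round(a,2),int(b[kt&(abs(ang-a)<.04)].mean())) for a in np.arange(-1.2,1.21,.1) if (kt&(abs(ang-a)<.04)).any()])
E
python3 bars.py w2
```

```text
tens 785 r 0.023691016584220147 top 0.07679332626521142 bar n 101 ang med -0.623017570942824 [-0.75630834 -0.54558818] px 284.4752475247525 119.17821782178218
[(np.float64(-1.1), 60.0), (np.float64(-1.0), 60.0), (np.float64(-0.9), 63.0), (np.float64(-0.8), 126.0), (np.float64(-0.7), 236.0), (np.float64(-0.6), 203.0), (np.float64(-0.5), 89.0), (np.float64(-0.4), 63.0), (np.float64(-0.3), 67.0), (np.float64(-0.2), 64.0), (np.float64(-0.1), 65.0), (np.float64(0.0), 62.0), (np.float64(0.1), 62.0), (np.float64(0.2), 60.0), (np.float64(0.3), 60.0), (np.float64(0.4), 57.0), (np.float64(0.5), 58.0), (np.float64(0.6), 55.0), (np.float64(0.7), 54.0), (np.float64(0.8), 54.0), (np.float64(0.9), 52.0), (np.float64(1.0), 51.0), (np.float64(1.1), 70.0)]
  ticks [(np.float64(-1.2), 233), (np.float64(-1.1), 130), (np.float64(-1.0), 82), (np.float64(-0.9), 184), (np.float64(-0.8), 184), (np.float64(-0.7), 117), (np.float64(-0.6), 82), (np.float64(-0.5), 204), (np.float64(-0.4), 222), (np.float64(-0.3), 203), (np.float64(-0.2), 82), (np.float64(-0.1), 188), (np.float64(0.0), 225), (np.float64(0.1), 219
[... 920 characters left out ...]
64(0.8), 52.0), (np.float64(0.9), 51.0), (np.float64(1.0), 51.0), (np.float64(1.1), 51.0)]
  ticks [(np.float64(-1.2), 96), (np.float64(-1.1), 111), (np.float64(-1.0), 90), (np.float64(-0.9), 188), (np.float64(-0.8), 144), (np.float64(-0.7), 93), (np.float64(-0.6), 77), (np.float64(-0.5), 199), (np.float64(-0.4), 199), (np.float64(-0.3), 128), (np.float64(-0.2), 74), (np.float64(-0.1), 32), (np.float64(0.0), 32), (np.float64(0.1), 34), (np.float64(0.2), 62), (np.float64(0.3), 136), (np.float64(0.4), 172), (np.float64(0.5), 139), (np.float64(0.6), 79), (np.float64(0.7), 115), (np.float64(0.8), 111), (np.float64(0.9), 130), (np.float64(1.0), 68), (np.float64(1.1), 159), (np.float64(1.2), 182)]
```

The tick check lands on ±0.2, ±0.6 and ±1.0, so the geometry holds. Tens reads about -0.66 and units about +0.30, with wheel tops near z≈0.077 and 0.080. So tens needs +30 mm and units -21.6 mm. I'll start with tens, hovering about 8 mm before its centre.

Request:
apply_moves(rows=[{"dx": 0, "dy": 0.002, "dz": -0.02, "yaw": 0}, {"dx": 0.005, "dy": 0.004, "dz": -0.05, "yaw": 0}, {"dx": 0.035, "dy": 0.004, "dz": -0.068, "yaw": 0}, {"dx": 0.07, "dy": 0.004, "dz": -0.07, "yaw": 0}, {"dx": 0.1, "dy": 0.004, "dz": -0.07, "yaw": 0}, {"dx": 0.115, "dy": 0.004, "dz": -0.07, "yaw": 0}, {"dx": 0.117, "dy": 0.004, "dz": -0.07, "yaw": 0}, {"dx": 0.117, "dy": 0.004, "dz": -0.07, "yaw": 0}])

```text
time_s: 4.27
tool_pos: [0.5839, 0.0099, 0.0854]
tcp_rot: [-120.6, 89.9, 148.4]
wrist_force: [0.0, -0.7, -0.2]
opening: 0.006
```

Request:
apply_moves(rows=[{"dx": 0.001, "dy": 0, "dz": 0, "yaw": 0}, {"dx": 0.003, "dy": 0, "dz": 0, "yaw": 0}, {"dx": 0.005, "dy": 0, "dz": 0, "yaw": 0}, {"dx": 0.005, "dy": 0, "dz": 0, "yaw": 0}, {"dx": 0.005, "dy": 0, "dz": 0, "yaw": 0}])

```text
time_s: 4.68
tool_pos: [0.5844, 0.0087, 0.081]
tcp_rot: [83.0, 90.0, -8.1]
wrist_force: [-0.6, 0.2, 0.2]
opening: 0.006
```

Request:
apply_moves(rows=[{"dx": 0.001, "dy": 0, "dz": 0, "yaw": 0}, {"dx": 0.002, "dy": 0, "dz": 0, "yaw": 0}, {"dx": 0.002, "dy": 0, "dz": 0, "yaw": 0}, {"dx": 0.002, "dy": 0, "dz": 0, "yaw": 0}])

```text
time_s: 5.02
tool_pos: [0.5841, 0.0088, 0.0785]
tcp_rot: [-114.5, 90.0, 154.4]
wrist_force: [0.1, 0.4, -0.9]
opening: 0.005
```

Request:
apply_moves(rows=[{"dx": 0.001, "dy": 0, "dz": 0, "yaw": 0}, {"dx": 0.001, "dy": 0, "dz": 0, "yaw": 0}, {"dx": 0.001, "dy": 0, "dz": 0, "yaw": 0}])

```text
time_s: 5.27
tool_pos: [0.5841, 0.0088, 0.0775]
tcp_rot: [-102.9, 90.0, 166.0]
wrist_force: [-0.4, 0.5, 0.1]
opening: 0.003
```

Request:
apply_moves(rows=[{"dx": 0.001, "dy": 0, "dz": 0, "yaw": 0}, {"dx": 0.001, "dy": 0, "dz": 0, "yaw": 0}, {"dx": 0.001, "dy": 0, "dz": 0, "yaw": 0}])

```text
time_s: 5.52
tool_pos: [0.5843, 0.0088, 0.0766]
tcp_rot: [105.3, 90.0, 14.2]
wrist_force: [-0.5, 0.3, 0.5]
opening: 0.007
```

Request:
apply_moves(rows=[{"dx": 0.001, "dy": 0, "dz": 0, "yaw": 0}, {"dx": 0.001, "dy": 0, "dz": 0, "yaw": 0}, {"dx": 0.001, "dy": 0, "dz": 0, "yaw": 0}])

```text
time_s: 5.77
tool_pos: [0.5843, 0.0089, 0.0757]
tcp_rot: [97.9, 90.0, 6.8]
wrist_force: [0.1, 0.1, 2.5]
opening: 0.007
```

Request:
apply_moves(rows=[{"dx": 0.0005, "dy": 0, "dz": 0, "yaw": 0}, {"dx": 0.0005, "dy": 0, "dz": 0, "yaw": 0}, {"dx": 0.0005, "dy": 0, "dz": 0, "yaw": 0}])

```text
time_s: 6.02
tool_pos: [0.5844, 0.0088, 0.0753]
tcp_rot: [96.8, 90.0, 5.7]
wrist_force: [-0.5, -0.0, 4.1]
opening: 0.007
```

Request:
apply_moves(rows=[{"dx": 0.0005, "dy": 0, "dz": 0, "yaw": 0}, {"dx": 0.0008, "dy": 0, "dz": 0, "yaw": 0}, {"dx": 0.0008, "dy": 0, "dz": 0, "yaw": 0}])

```text
time_s: 6.27
tool_pos: [0.5844, 0.0088, 0.0745]
tcp_rot: [89.0, 90.0, -2.1]
wrist_force: [-1.4, 0.1, 4.7]
opening: 0.004
```

Request:
apply_moves(rows=[{"dx": 0, "dy": 0.001, "dz": 0, "yaw": 0}, {"dx": 0, "dy": 0.002, "dz": 0, "yaw": 0}, {"dx": 0, "dy": 0.003, "dz": 0, "yaw": 0}, {"dx": 0, "dy": 0.004, "dz": 0, "yaw": 0}, {"dx": 0, "dy": 0.004, "dz": 0, "yaw": 0}])

```text
time_s: 6.68
tool_pos: [0.5882, 0.0087, 0.0745]
tcp_rot: [-59.3, 90.0, -150.4]
wrist_force: [-2.1, -0.4, 6.8]
opening: 0.009
```

Force is 6.8 N with about 2.1 N of drag, so it's rolling. I'll continue to 16 mm in total.

Request:
apply_moves(rows=[{"dx": 0, "dy": 0.0015, "dz": 0, "yaw": 0}, {"dx": 0, "dy": 0.0035, "dz": 0, "yaw": 0}, {"dx": 0, "dy": 0.0055, "dz": 0, "yaw": 0}, {"dx": 0, "dy": 0.0075, "dz": 0, "yaw": 0}, {"dx": 0, "dy": 0.0095, "dz": 0, "yaw": 0}, {"dx": 0, "dy": 0.0115, "dz": 0, "yaw": 0}, {"dx": 0, "dy": 0.012, "dz": 0, "yaw": 0}, {"dx": 0, "dy": 0.012, "dz": 0, "yaw": 0}])

```text
time_s: 7.35
tool_pos: [0.6004, 0.0083, 0.0744]
tcp_rot: [31.9, 90.0, -59.2]
wrist_force: [-0.8, -0.3, 4.4]
opening: 0.0
```

Request:
apply_moves(rows=[{"dx": -0.008, "dy": 0, "dz": 0, "yaw": 0}, {"dx": -0.024, "dy": 0, "dz": 0.005, "yaw": 0}, {"dx": -0.026, "dy": -0.001, "dz": 0.03, "yaw": 0}, {"dx": -0.026, "dy": -0.001, "dz": 0.055, "yaw": 0}, {"dx": -0.026, "dy": -0.001, "dz": 0.0595, "yaw": 0}, {"dx": -0.026, "dy": -0.001, "dz": 0.0595, "yaw": 0}, {"dx": -0.026, "dy": -0.001, "dz": 0.0595, "yaw": 0}])

```text
time_s: 7.93
tool_pos: [0.5978, -0.0506, 0.1002]
tcp_rot: [-144.8, 90.0, 124.1]
wrist_force: [0.3, 0.7, 0.1]
opening: 0.004
```

```bash
python3 snap.py w3; python3 bars.py w3;python3 -c "
import cv2;p=cv2.imread('pics/w3.png');cv2.imwrite('pics/w3c.png',cv2.resize(p[60:260,180:380],None,fx=3,fy=3,interpolation=cv2.INTER_CUBIC))"
```

```text
7.9333 [ 0.5978 -0.0506  0.1002] [ 28.   22.3 -33.7  97.9  13.5  63.9 -10.8] [0.31 0.74 0.08] 0.0042699846559669016 
 [[-4.000e-04  9.998e-01 -1.950e-02]
 [ 6.000e-04 -1.950e-02 -9.998e-01]
 [-1.000e+00 -4.000e-04 -6.000e-04]]
tens 1729 r 0.023523957159253123 top 0.0775230286479561 bar n 228 ang med 0.022811073308181776 [-0.05974522  0.10097434] px 273.5043859649123 149.68421052631578
[(np.float64(-1.1), 59.0), (np.float64(-1.0), 59.0), (np.float64(-0.9), 58.0), (np.float64(-0.8), 59.0), (np.float64(-0.7), 58.0), (np.float64(-0.6), 60.0), (np.float64(-0.5), 57.0), (np.float64(-0.4), 60.0), (np.float64(-0.3), 58.0), (np.float64(-0.2), 60.0), (np.float64(-0.1), 128.0), (np.float64(0.0), 232.0), (np.float64(0.1), 196.0), (np.float64(0.2), 55.0), (np.float64(0.3), 55.0), (np.float64(0.4), 53.0), (np.float64(0.5), 54.0), (np.float64(0.6), 52.0), (np.float64(0.7), 52.0), (np.float64(0.8), 51.0), (np.float64(0.9), 51.0), (np.float64(1.0), 51.0), (np.float64(1.1), 51.0)]
  ticks [(np.float64(-1.2), 215), (np.float64(-1.1), 97), (np.float64(-1.0), 73), (np.float64(-0.9), 165), (np.float64(-0.
[... 1147 characters left out ...]
t64(0.8), 41.0), (np.float64(0.9), 41.0), (np.float64(1.0), 40.0), (np.float64(1.1), 41.0)]
  ticks [(np.float64(-1.2), 112), (np.float64(-1.1), 82), (np.float64(-1.0), 62), (np.float64(-0.9), 113), (np.float64(-0.8), 111), (np.float64(-0.7), 80), (np.float64(-0.6), 65), (np.float64(-0.5), 134), (np.float64(-0.4), 129), (np.float64(-0.3), 101), (np.float64(-0.2), 66), (np.float64(-0.1), 131), (np.float64(0.0), 38), (np.float64(0.1), 75), (np.float64(0.2), 32), (np.float64(0.3), 48), (np.float64(0.4), 128), (np.float64(0.5), 112), (np.float64(0.6), 60), (np.float64(0.7), 101), (np.float64(0.8), 120), (np.float64(0.9), 118), (np.float64(1.0), 62), (np.float64(1.1), 98), (np.float64(1.2), 112)]
```

View pics/w3c.png

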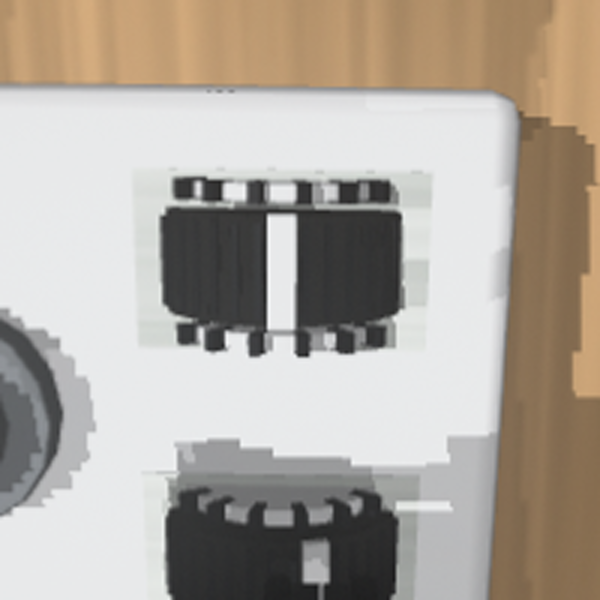

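Tens now stands at about +0.01, so the 16 mm stroke rolled it without slip and 14 mm remain. Next I'll go down on units (+0.30, so -0.9 rad or -21.6 mm).

Request:
apply_moves(rows=[{"dx": 0.008, "dy": 0, "dz": 0, "yaw": 0}, {"dx": 0.016, "dy": 0, "dz": 0, "yaw": 0}, {"dx": 0.0185, "dy": 0, "dz": 0, "yaw": 0}, {"dx": 0.019, "dy": 0, "dz": 0, "yaw": 0}, {"dx": 0.019, "dy": 0, "dz": 0, "yaw": 0}, {"dx": 0.019, "dy": 0, "dz": 0, "yaw": 0}])

```text
time_s: 8.48
tool_pos: [0.5981, -0.0507, 0.0812]
tcp_rot: [-144.9, 90.0, 124.0]
wrist_force: [-0.1, -0.6, 1.2]
opening: 0.008
```

Request:
apply_moves(rows=[{"dx": 0.0005, "dy": 0, "dz": 0, "yaw": 0}, {"dx": 0.001, "dy": 0, "dz": 0, "yaw": 0}, {"dx": 0.001, "dy": 0, "dz": 0, "yaw": 0}])

```text
time_s: 8.73
tool_pos: [0.5981, -0.051, 0.0803]
tcp_rot: [76.7, 90.0, -14.4]
wrist_force: [-0.3, 0.9, -1.0]
opening: 0.007
```

Request:
apply_moves(rows=[{"dx": 0.0005, "dy": 0, "dz": 0, "yaw": 0}, {"dx": 0.001, "dy": 0, "dz": 0, "yaw": 0}, {"dx": 0.001, "dy": 0, "dz": 0, "yaw": 0}])

```text
time_s: 8.98
tool_pos: [0.5982, -0.051, 0.0794]
tcp_rot: [85.4, 90.0, -5.7]
wrist_force: [-0.5, -0.2, 1.9]
opening: 0.005
```

Request:
apply_moves(rows=[{"dx": 0.0005, "dy": 0, "dz": 0, "yaw": 0}, {"dx": 0.001, "dy": 0, "dz": 0, "yaw": 0}, {"dx": 0.001, "dy": 0, "dz": 0, "yaw": 0}])

```text
time_s: 9.23
tool_pos: [0.5982, -0.051, 0.0785]
tcp_rot: [74.7, 90.0, -16.4]
wrist_force: [-0.4, -0.6, 3.6]
opening: 0.005
```

Request:
apply_moves(rows=[{"dx": 0.0003, "dy": 0, "dz": 0, "yaw": 0}, {"dx": 0.0005, "dy": 0, "dz": 0, "yaw": 0}, {"dx": 0.0005, "dy": 0, "dz": 0, "yaw": 0}])

```text
time_s: 9.48
tool_pos: [0.5982, -0.051, 0.078]
tcp_rot: [86.3, 90.0, -4.7]
wrist_force: [-0.9, -1.0, 4.3]
opening: 0.005
```

Request:
apply_moves(rows=[{"dx": 0.0005, "dy": 0, "dz": 0, "yaw": 0}, {"dx": 0.0005, "dy": 0, "dz": 0, "yaw": 0}, {"dx": 0.0005, "dy": -0.001, "dz": 0, "yaw": 0}, {"dx": 0.0005, "dy": -0.002, "dz": 0, "yaw": 0}, {"dx": 0.0005, "dy": -0.003, "dz": 0, "yaw": 0}, {"dx": 0.0005, "dy": -0.004, "dz": 0, "yaw": 0}])

```text
time_s: 9.98
tool_pos: [0.5954, -0.0509, 0.0781]
tcp_rot: [91.3, 89.8, 0.2]
wrist_force: [3.0, -0.9, 5.0]
opening: 0.006
```

Request:
apply_moves(rows=[{"dx": 0, "dy": -0.002, "dz": 0, "yaw": 0}, {"dx": 0, "dy": -0.004, "dz": 0, "yaw": 0}, {"dx": 0, "dy": -0.006, "dz": 0, "yaw": 0}, {"dx": 0, "dy": -0.008, "dz": 0, "yaw": 0}, {"dx": 0, "dy": -0.01, "dz": 0, "yaw": 0}, {"dx": 0, "dy": -0.012, "dz": 0, "yaw": 0}, {"dx": 0, "dy": -0.012, "dz": 0, "yaw": 0}, {"dx": 0, "dy": -0.012, "dz": 0, "yaw": 0}])

```text
time_s: 10.65
tool_pos: [0.5829, -0.0505, 0.0779]
tcp_rot: [92.9, 89.9, 1.9]
wrist_force: [1.7, 0.8, 5.5]
opening: 0.004
```

Request:
apply_moves(rows=[{"dx": -0.008, "dy": 0, "dz": 0, "yaw": 0}, {"dx": -0.014, "dy": 0.001, "dz": -0.01, "yaw": 0}, {"dx": -0.014, "dy": 0.001, "dz": -0.035, "yaw": 0}, {"dx": -0.014, "dy": 0.001, "dz": -0.055, "yaw": 0}, {"dx": -0.014, "dy": 0.001, "dz": -0.0593, "yaw": 0}, {"dx": -0.01, "dy": 0.001, "dz": -0.0593, "yaw": 0}, {"dx": -0.004, "dy": 0.001, "dz": -0.0593, "yaw": 0}, {"dx": -0.0005, "dy": 0.001, "dz": -0.0593, "yaw": 0}])

```text
time_s: 11.32
tool_pos: [0.5837, 0.0074, 0.0767]
tcp_rot: [-57.7, 89.9, -148.8]
wrist_force: [-0.3, -0.4, -0.4]
opening: 0.006
```

Request:
apply_moves(rows=[{"dx": 0.0005, "dy": 0, "dz": 0, "yaw": 0}, {"dx": 0.001, "dy": 0, "dz": 0, "yaw": 0}, {"dx": 0.001, "dy": 0, "dz": 0, "yaw": 0}])

```text
time_s: 11.57
tool_pos: [0.5841, 0.0078, 0.0766]
tcp_rot: [-70.5, 90.0, -161.7]
wrist_force: [-0.8, -0.5, 1.2]
opening: 0.005
```

Request:
apply_moves(rows=[{"dx": 0.0005, "dy": 0, "dz": -0.001, "yaw": 0}, {"dx": 0.001, "dy": 0, "dz": -0.001, "yaw": 0}, {"dx": 0.0015, "dy": 0, "dz": -0.001, "yaw": 0}, {"dx": 0.0015, "dy": 0, "dz": -0.001, "yaw": 0}])

```text
time_s: 11.9
tool_pos: [0.5844, 0.0094, 0.0755]
tcp_rot: [54.1, 90.0, -37.0]
wrist_force: [-0.2, -1.1, 3.1]
opening: 0.002
```

Request:
apply_moves(rows=[{"dx": 0.0004, "dy": 0, "dz": 0, "yaw": 0}, {"dx": 0.0007, "dy": 0, "dz": 0, "yaw": 0}, {"dx": 0.0007, "dy": 0, "dz": 0, "yaw": 0}])

```text
time_s: 12.15
tool_pos: [0.5844, 0.0094, 0.0748]
tcp_rot: [62.1, 90.0, -29.0]
wrist_force: [-0.7, -2.1, 4.4]
opening: 0.005
```

Another 0.5 mm down for about 6 N, then a +14 mm stroke.

Request:
apply_moves(rows=[{"dx": 0.0005, "dy": 0, "dz": 0, "yaw": 0}, {"dx": 0.0005, "dy": 0.001, "dz": 0, "yaw": 0}, {"dx": 0.0005, "dy": 0.0025, "dz": 0, "yaw": 0}, {"dx": 0.0005, "dy": 0.0045, "dz": 0, "yaw": 0}, {"dx": 0.0005, "dy": 0.0065, "dz": 0, "yaw": 0}, {"dx": 0.0005, "dy": 0.008, "dz": 0, "yaw": 0}])

```text
time_s: 12.65
tool_pos: [0.5923, 0.0092, 0.0744]
tcp_rot: [-8.7, 90.0, -99.8]
wrist_force: [-2.2, -2.5, 6.2]
opening: 0.005
```

Request:
apply_moves(rows=[{"dx": 0, "dy": 0.002, "dz": 0, "yaw": 0}, {"dx": 0, "dy": 0.004, "dz": 0, "yaw": 0}, {"dx": 0, "dy": 0.006, "dz": 0, "yaw": 0}, {"dx": 0, "dy": 0.006, "dz": 0, "yaw": 0}, {"dx": 0, "dy": 0.006, "dz": 0, "yaw": 0}])

```text
time_s: 13.07
tool_pos: [0.5986, 0.0091, 0.0745]
tcp_rot: [64.4, 90.0, -26.7]
wrist_force: [-0.9, -2.6, 5.2]
opening: 0.009
```

Now I'll lift to the viewing pose (y≈-0.06, z≈0.20).

Request:
apply_moves(rows=[{"dx": -0.012, "dy": 0, "dz": 0, "yaw": 0}, {"dx": -0.045, "dy": -0.005, "dz": 0.015, "yaw": 0}, {"dx": -0.08, "dy": -0.01, "dz": 0.035, "yaw": 0}, {"dx": -0.11, "dy": -0.015, "dz": 0.055, "yaw": 0}, {"dx": -0.12, "dy": -0.02, "dz": 0.068, "yaw": 0}, {"dx": -0.12, "dy": -0.02, "dz": 0.068, "yaw": 0}, {"dx": -0.12, "dy": -0.02, "dz": 0.068, "yaw": 0}])

```text
time_s: 13.65
tool_pos: [0.577, -0.0585, 0.1948]
tcp_rot: [89.3, 89.9, -1.8]
wrist_force: [-0.3, -0.6, -0.3]
opening: 0.005
```

```bash
python3 snap.py w4; python3 bars.py w4;python3 -c "
import cv2;p=cv2.imread('pics/w4.png');cv2.imwrite('pics/w4c.png',cv2.resize(p[60:260,180:380],None,fx=3,fy=3,interpolation=cv2.INTER_CUBIC))"
```

```text
13.65 [ 0.577  -0.0585  0.1948] [ 30.9  15.1 -34.9  94.7   9.   72.9  -6.8] [-0.3  -0.61 -0.25] 0.004520424375629442 
 [[ 0.0012  0.9998 -0.0204]
 [-0.     -0.0204 -0.9998]
 [-1.      0.0012  0.    ]]
tens 849 r 0.023621099011135134 top 0.0768486022833794 bar n 105 ang med 0.5932669715080625 [0.51148674 0.69241127] px 320.46666666666664 122.53333333333333
[(np.float64(-1.1), 62.0), (np.float64(-1.0), 60.0), (np.float64(-0.9), 62.0), (np.float64(-0.8), 61.0), (np.float64(-0.7), 62.0), (np.float64(-0.6), 61.0), (np.float64(-0.5), 64.0), (np.float64(-0.4), 63.0), (np.float64(-0.3), 68.0), (np.float64(-0.2), 63.0), (np.float64(-0.1), 65.0), (np.float64(0.0), 63.0), (np.float64(0.1), 61.0), (np.float64(0.2), 60.0), (np.float64(0.3), 59.0), (np.float64(0.4), 58.0), (np.float64(0.5), 167.0), (np.float64(0.6), 223.0), (np.float64(0.7), 199.0), (np.float64(0.8), 64.0), (np.float64(0.9), 53.0), (np.float64(1.0), 52.0), (np.float64(1.1), 59.0)]
  ticks [(np.float64(-1.2), 232), (np.float64(-1.1), 172), (np.float64(-1.0), 88), (np.float64(-0.9), 158), (np.float64(-0.8), 188), (np.float64(-0.7), 
[... 1099 characters left out ...]
(0.7), 51.0), (np.float64(0.8), 51.0), (np.float64(0.9), 50.0), (np.float64(1.0), 49.0), (np.float64(1.1), 50.0)]
  ticks [(np.float64(-1.2), 126), (np.float64(-1.1), 91), (np.float64(-1.0), 85), (np.float64(-0.9), 175), (np.float64(-0.8), 154), (np.float64(-0.7), 98), (np.float64(-0.6), 92), (np.float64(-0.5), 207), (np.float64(-0.4), 204), (np.float64(-0.3), 146), (np.float64(-0.2), 73), (np.float64(-0.1), 40), (np.float64(0.0), 84), (np.float64(0.1), 126), (np.float64(0.2), 61), (np.float64(0.3), 134), (np.float64(0.4), 165), (np.float64(0.5), 150), (np.float64(0.6), 71), (np.float64(0.7), 110), (np.float64(0.8), 134), (np.float64(0.9), 109), (np.float64(1.0), 70), (np.float64(1.1), 125)]
```

View pics/w4c.png

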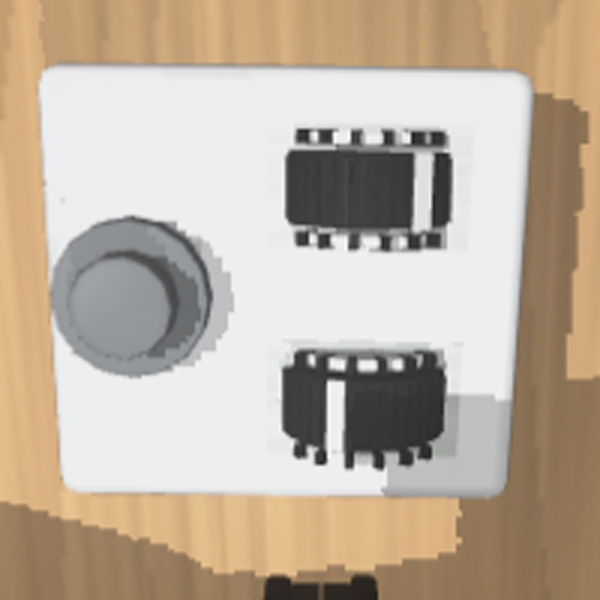

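Tens reads about 0.60, so it's done. Units is at about -0.37 and needs another -5.6 mm.

Request:
apply_moves(rows=[{"dx": 0.012, "dy": 0.008, "dz": -0.004, "yaw": 0}, {"dx": 0.045, "dy": 0.016, "dz": -0.008, "yaw": 0}, {"dx": 0.08, "dy": 0.016, "dz": -0.008, "yaw": 0}, {"dx": 0.105, "dy": 0.016, "dz": -0.008, "yaw": 0}, {"dx": 0.112, "dy": 0.016, "dz": -0.008, "yaw": 0}, {"dx": 0.113, "dy": 0.016, "dz": -0.008, "yaw": 0}, {"dx": 0.113, "dy": 0.016, "dz": -0.008, "yaw": 0}])

```text
time_s: 14.28
tool_pos: [0.5929, -0.0491, 0.0811]
tcp_rot: [-133.8, 89.9, 135.2]
wrist_force: [0.6, -0.5, -0.1]
opening: 0.007
```

Request:
apply_moves(rows=[{"dx": 0.001, "dy": 0, "dz": 0, "yaw": 0}, {"dx": 0.002, "dy": 0, "dz": 0, "yaw": 0}, {"dx": 0.0027, "dy": 0, "dz": 0, "yaw": 0}, {"dx": 0.003, "dy": 0, "dz": 0, "yaw": 0}, {"dx": 0.003, "dy": 0, "dz": 0, "yaw": 0}])

```text
time_s: 14.7
tool_pos: [0.5937, -0.0505, 0.0789]
tcp_rot: [91.3, 89.9, 0.2]
wrist_force: [0.6, 1.0, 2.9]
opening: 0.006
```

Request:
apply_moves(rows=[{"dx": 0.0005, "dy": 0, "dz": 0, "yaw": 0}, {"dx": 0.0009, "dy": 0, "dz": 0, "yaw": 0}, {"dx": 0.0009, "dy": 0, "dz": 0, "yaw": 0}])

```text
time_s: 14.95
tool_pos: [0.5937, -0.0505, 0.0778]
tcp_rot: [91.8, 89.9, 0.7]
wrist_force: [0.8, 1.7, 6.7]
opening: 0.005
```

Request:
apply_moves(rows=[{"dx": 0, "dy": -0.001, "dz": 0, "yaw": 0}, {"dx": 0, "dy": -0.0025, "dz": 0, "yaw": 0}, {"dx": 0, "dy": -0.004, "dz": 0, "yaw": 0}, {"dx": 0, "dy": -0.0055, "dz": 0, "yaw": 0}, {"dx": 0, "dy": -0.006, "dz": 0, "yaw": 0}, {"dx": 0, "dy": -0.006, "dz": 0, "yaw": 0}])

```text
time_s: 15.45
tool_pos: [0.5881, -0.0503, 0.0781]
tcp_rot: [91.7, 89.9, 0.6]
wrist_force: [1.9, 1.6, 5.1]
opening: 0.007
```

Request:
apply_moves(rows=[{"dx": -0.012, "dy": 0, "dz": 0, "yaw": 0}, {"dx": -0.045, "dy": -0.002, "dz": 0.003, "yaw": 0}, {"dx": -0.08, "dy": -0.005, "dz": 0.006, "yaw": 0}, {"dx": -0.11, "dy": -0.01, "dz": 0.009, "yaw": 0}, {"dx": -0.117, "dy": -0.012, "dz": 0.01, "yaw": 0}, {"dx": -0.117, "dy": -0.012, "dz": 0.01, "yaw": 0}, {"dx": -0.117, "dy": -0.012, "dz": 0.01, "yaw": 0}])

```text
time_s: 16.03
tool_pos: [0.5745, -0.0605, 0.1941]
tcp_rot: [-22.9, 90.0, -114.0]
wrist_force: [0.4, 0.6, -0.5]
opening: 0.007
```

```bash
python3 snap.py w5; python3 bars.py w5 | grep -v ticks|cut -c1-220;python3 -c "
import cv2;p=cv2.imread('pics/w5.png');cv2.imwrite('pics/w5c.png',cv2.resize(p[60:260,180:380],None,fx=3,fy=3,interpolation=cv2.INTER_CUBIC))"
```

```text
16.0333 [ 0.5745 -0.0605  0.1941] [ 31.3  15.  -35.   95.    8.9  72.8  -6.5] [ 0.41  0.59 -0.46] 0.0066800462477204555 
 [[-2.000e-04  9.998e-01 -1.950e-02]
 [-5.000e-04 -1.950e-02 -9.998e-01]
 [-1.000e+00 -2.000e-04  5.000e-04]]
tens 843 r 0.023671141376627097 top 0.0770091545843416 bar n 106 ang med 0.5895867245978959 [0.50884629 0.705106  ] px 324.08490566037733 119.99056603773585
[(np.float64(-1.1), 64.0), (np.float64(-1.0), 60.0), (np.float64(-0.9), 62.0), (np.float64(-0.8), 61.0), (np.float64(-0.7), 63.0), (np.float64(-0.6), 61.0), (np.float64(-0.5), 63.0), (np.float64(-0.4), 63.0), (np.float64
units 2454 r 0.15464594293443662 top 0.26278340100506475 bar n 89 ang med -0.573768018725462 [-0.68289429 -0.49779977] px 288.7191011235955 194.46067415730337
[(np.float64(-1.1), 62.0), (np.float64(-1.0), 62.0), (np.float64(-0.9), 62.0), (np.float64(-0.8), 62.0), (np.float64(-0.7), 160.0), (np.float64(-0.6), 237.0), (np.float64(-0.5), 180.0), (np.float64(-0.4), 63.0), (np.floa
```

View pics/w5c.png

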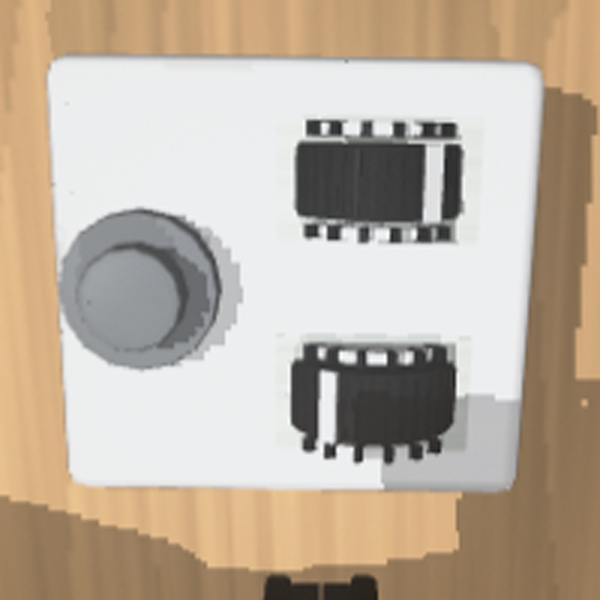

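Both bars sit on their ticks: tens about 0.60 (crop x≈434) and units about -0.59 (crop x≈328). Now the button, at (0.526, -0.019) with its top at z≈0.0856.

Request:
apply_moves(rows=[{"dx": 0, "dy": -0.02, "dz": -0.018, "yaw": 0}, {"dx": 0.01, "dy": -0.04, "dz": -0.036, "yaw": 0}, {"dx": 0.035, "dy": -0.049, "dz": -0.041, "yaw": 0}, {"dx": 0.07, "dy": -0.049, "dz": -0.041, "yaw": 0}, {"dx": 0.098, "dy": -0.049, "dz": -0.041, "yaw": 0}, {"dx": 0.105, "dy": -0.049, "dz": -0.041, "yaw": 0}, {"dx": 0.105, "dy": -0.049, "dz": -0.041, "yaw": 0}, {"dx": 0.105, "dy": -0.049, "dz": -0.041, "yaw": 0}])

```text
time_s: 16.75
tool_pos: [0.5266, -0.018, 0.0893]
tcp_rot: [-120.4, 89.9, 148.5]
wrist_force: [0.3, 0.3, 0.3]
opening: 0.005
```

Request:
apply_moves(rows=[{"dx": 0.0015, "dy": 0, "dz": 0, "yaw": 0}, {"dx": 0.003, "dy": 0, "dz": 0, "yaw": 0}, {"dx": 0.0045, "dy": 0, "dz": 0, "yaw": 0}, {"dx": 0.006, "dy": 0, "dz": 0, "yaw": 0}, {"dx": 0.006, "dy": 0, "dz": 0, "yaw": 0}, {"dx": 0.006, "dy": 0, "dz": 0, "yaw": 0}])

```text
time_s: 17.25
tool_pos: [0.5276, -0.0184, 0.084]
tcp_rot: [87.0, 89.9, -4.1]
wrist_force: [2.0, -0.4, 4.1]
opening: 0.004
```

Request:
apply_moves(rows=[{"dx": 0.0005, "dy": 0, "dz": 0, "yaw": 0}, {"dx": 0.001, "dy": 0, "dz": 0, "yaw": 0}, {"dx": 0.001, "dy": 0, "dz": 0, "yaw": 0}, {"dx": 0.001, "dy": 0, "dz": 0, "yaw": 0}])

```text
time_s: 17.58
tool_pos: [0.5276, -0.0184, 0.0827]
tcp_rot: [90.6, 89.9, -0.5]
wrist_force: [3.4, -0.5, 5.7]
opening: 0.005
```

Request:
apply_moves(rows=[{"dx": 0.0005, "dy": 0, "dz": 0, "yaw": 0}, {"dx": 0.001, "dy": 0, "dz": 0, "yaw": 0}, {"dx": 0.001, "dy": 0, "dz": 0, "yaw": 0}, {"dx": 0.001, "dy": 0, "dz": 0, "yaw": 0}])

```text
time_s: 17.92
tool_pos: [0.5276, -0.0184, 0.0818]
tcp_rot: [90.1, 89.9, -1.0]
wrist_force: [2.8, -0.6, 6.7]
opening: 0.003
```

Request:
apply_moves(rows=[{"dx": 0.0005, "dy": -0.0003, "dz": 0, "yaw": 0}, {"dx": 0.001, "dy": -0.0005, "dz": 0, "yaw": 0}, {"dx": 0.0015, "dy": -0.0005, "dz": 0, "yaw": 0}, {"dx": 0.0015, "dy": -0.0005, "dz": 0, "yaw": 0}, {"dx": 0.0015, "dy": -0.0005, "dz": 0, "yaw": 0}])

```text
time_s: 18.33
tool_pos: [0.5276, -0.0184, 0.0806]
tcp_rot: [89.1, 89.8, -2.0]
wrist_force: [4.0, -0.1, 6.2]
opening: 0.006
```

Request:
apply_moves(rows=[{"dx": 0.0003, "dy": 0.0005, "dz": 0, "yaw": 0}, {"dx": 0.0007, "dy": 0.001, "dz": 0, "yaw": 0}, {"dx": 0.001, "dy": 0.0015, "dz": 0, "yaw": 0}, {"dx": 0.001, "dy": 0.002, "dz": 0, "yaw": 0}, {"dx": 0.001, "dy": 0.002, "dz": 0, "yaw": 0}])

```text
time_s: 18.75
tool_pos: [0.5277, -0.0183, 0.0788]
tcp_rot: [-78.7, 89.9, -169.8]
wrist_force: [-2.6, -0.9, 7.6]
opening: 0.005
```

```bash
python3 - <<'E'
from h import *
s=r.get_state();print(s["tool_pos"],s["wrist_force"])
for i in range(3):
    p,d=imaging.read_camera("wrist"); s=r.get_state();print(s["tool_pos"].round(4),s["wrist_force"].round(1))
cv2.imwrite("pics/b.png",p[...,::-1])
E
```

```text
[ 0.52773209 -0.01833967  0.07880614] [-2.62902237 -0.91543773  7.5874901 ]
[ 0.5277 -0.0184  0.0788] [-1.9 -0.   7.7]
[ 0.5277 -0.0184  0.0788] [-1.3 -0.5  8. ]
[ 0.5277 -0.0184  0.0788] [-2.1 -0.1  7.6]
```

View pics/b.png

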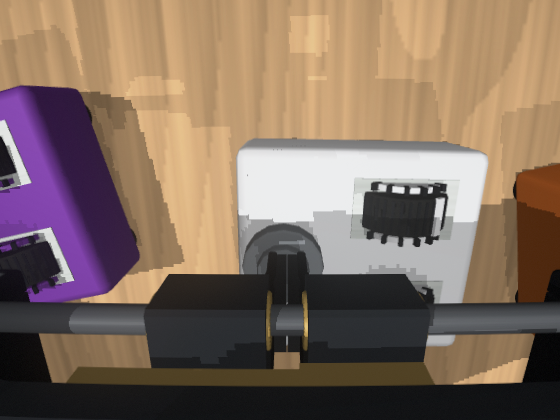

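The finger is on the button with 7.7 N and about 6.8 mm of travel, so it's pressed. Now I'll release and go back to the viewing pose.

Request:
apply_moves(rows=[{"dx": -0.005, "dy": 0, "dz": 0, "yaw": 0}, {"dx": -0.02, "dy": 0, "dz": 0, "yaw": 0}, {"dx": -0.05, "dy": 0.005, "dz": 0, "yaw": 0}, {"dx": -0.085, "dy": 0.02, "dz": 0.015, "yaw": 0}, {"dx": -0.112, "dy": 0.04, "dz": 0.032, "yaw": 0}, {"dx": -0.116, "dy": 0.048, "dz": 0.042, "yaw": 0}, {"dx": -0.116, "dy": 0.048, "dz": 0.042, "yaw": 0}, {"dx": -0.116, "dy": 0.048, "dz": 0.042, "yaw": 0}])

```text
time_s: 19.57
tool_pos: [0.5747, -0.0615, 0.1937]
tcp_rot: [-107.4, 89.9, 161.5]
wrist_force: [-1.3, 1.1, -0.0]
opening: 0.006
```

```bash
python3 snap.py w6; python3 bars.py w6 | grep -v ticks|cut -c1-160; python3 - <<'E'
from h import *
import pickle
s,p,d=pickle.load(open("w6.pkl","rb"))
for o in imaging.trace("wrist","start_top")[:2]:
    m=o["region"]&(d>0); v,u=np.nonzero(m); P=pts("wrist",np.c_[u,v],d[m],s)
    print("start",o["location"],np.percentile(P[:,2],[50,90]))
t,dt=imaging.read_camera("top")
a=cv2.imread("pics/top0.png")[...,::-1]
df=cv2.absdiff(t,a).max(2); 
for n,(x,y) in dict(jug=(164,241),tin=(168,174),spoon=(404,238),press=(398,154)).items(): print(n,df[y-22:y+22,x-22:x+22].mean())
cv2.imwrite("pics/top1.png",t[...,::-1])
cv2.imwrite('pics/w6c.png',cv2.resize(p[60:260,180:380,::-1],None,fx=3,fy=3,interpolation=cv2.INTER_CUBIC))
E
```

```text
19.5667 [ 0.5747 -0.0615  0.1937] [ 31.5  15.1 -35.1  94.9   9.   72.9  -6.5] [-1.33  1.07 -0.04] 0.006111106289038691 
 [[-1.900e-03  9.998e-01 -2.000e-02]
 [ 6.000e-04 -2.000e-02 -9.998e-01]
 [-1.000e+00 -2.000e-03 -6.000e-04]]
tens 855 r 0.02364730973897692 top 0.07686540144148668 bar n 106 ang med 0.5856148691066401 [0.50859466 0.70386127] px 324.0943396226415 119.0
[(np.float64(-1.1), 65.0), (np.float64(-1.0), 60.0), (np.float64(-0.9), 62.0), (np.float64(-0.8), 61.0), (np.float64(-0.7), 63.0), (np.float64(-0.6), 61.0), (np
units 2484 r 0.15375867236930973 top 0.2669398899667185 bar n 94 ang med -0.5746738502547248 [-0.68551494 -0.48624401] px 288.51063829787233 194.72340425531914
[(np.float64(-1.1), 63.0), (np.float64(-1.0), 63.0), (np.float64(-0.9), 63.0), (np.float64(-0.8), 66.0), (np.float64(-0.7), 169.0), (np.float64(-0.6), 237.0), (
start [225.4, 156.9] [0.08548834 0.08640061]
start [467.4, 175.0] [0.08550817 0.08657891]
jug 10.298553719008265
tin 13.603305785123966
spoon 49.497933884297524
press 14.580061983471074
```

View pics/w6c.png

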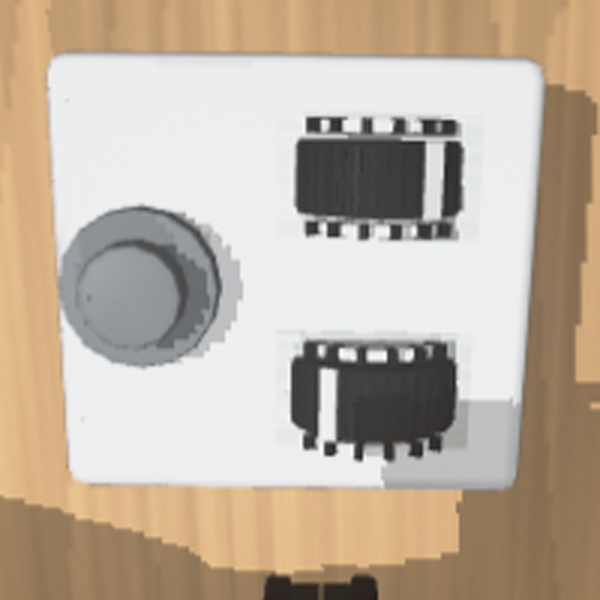

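Both bars are still on their ticks and the button is back up at 0.0855. The large image difference at the spoon rest is probably the arm's shadow having moved off it, so I'll check that before handing in.

View pics/top1.png

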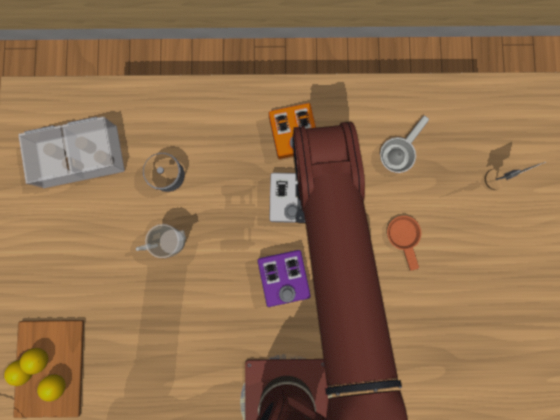

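```bash
python3 -c "
from station import r
print(r.hand_in())"
```

```text
the job is handed in; nothing more can be done
None
```

I set the white timer to 41, pressed the start button once and let it go, then handed the job in at about 20 s. No verdict is reported.

- **Wheels:** I rolled the tens wheel with two strokes of +16 and +14 mm, and the units wheel with two of -16 and -6 mm. In the last wrist picture the tens bar reads about 0.59 rad (target 0.6) and the units bar about -0.58 rad (target -0.6). Both bars line up with their ticks.
- **Forces:** The upward force readings stayed under about 7 N on the wheels and reached 8 N on the button. Readings carry about ±1 N of noise and came mostly at the end of each move, so a brief peak between them would not show.
- **Button:** I pressed it about 6.8 mm. Its top is back at 85.5 mm, the same height as before the press.
- **Bystanders:** The last top picture shows the jug, tin, spoon rest and citrus press where they were. The spoon rest differed between the before and after pictures, because the arm's shadow no longer falls across that part of the table.

**Disagreements:**
- The scene and top cameras differed by about 6 mm in y, so I relied on the wrist camera and on touch, which agreed with each other within about 1 mm.
- During the press the finger stuck sideways on the button by friction, up to 4 N. I eased it back before the final push.

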